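# Index the carving turntable and lock it with its pin

### The job

Turn the carving turntable, with the wooden capital on it, until the white stripe and its steel fork point straight at the brass socket, with the fork's gap centred over the bore. Then take the red-handled lock pin out of its wooden rest and stand it upright in the socket, down between the two prongs until its foot is on the bore's floor, and let go. Leave the mallet, tumbler, tape roll and gouge where they are.

Things in the scene. Friction and masses are not known exactly. Their poses are not given: they have to be found in the camera images.
- turntable (a joint): Angle in rad of the blue turntable on its fixed stand (dark wooden board 170 x 220 mm, 10 mm thick), counter-clockwise positive seen from above. 0: the fork is centred over the brass socket. It starts between 0.6 and 1.5, so it must be turned clockwise; its stops are at -0.5 and 2.1. It has friction of about 0.2 N m, no spring, and stays where it is left.
- capital (a point): Centre of the wooden capital fixed upright on the middle of the turntable; it turns with the disc and is the grip for turning it. A square block 44 x 44 mm, 60 mm tall, from 52 to 112 mm above the bench (low ornament on top up to 124 mm), this point at 82 mm, on the turning axis (vertical). Its side faces look along its own +-x and +-y axes; the white stripe and the fork lie toward its -y axis. The blue disc under it has radius 70 mm and its top is 52 mm above the bench.
- fork (a point): Middle of the gap between the two steel prongs that stick out of the turntable's rim at the end of the white stripe, level with the prongs' top, 52 mm above the bench and 95 mm from the turning axis; it turns with the disc. Gap 22 mm wide; prongs 12 mm wide, 8 mm thick, reaching 112 mm from the axis.
- socket (a point): Centre of the mouth of the bore in the brass socket (38 x 38 mm block, top 40 mm above the bench) on the fixed stand, 95 mm from the turning axis toward the stand's -y side; two yellow arrows on the board point at it. Bore 19 mm in diameter, 30 mm deep, vertical, with a flat floor 10 mm above the bench; 2 mm chamfer. The prongs pass above it. Its axes are the stand's: x is tangent to the turntable here, -y points away from the turning axis, z is up.
- pin_mid (a point): Lock pin, loose, about 120 g, 90 mm long, upright at the start; this point is on its axis half-way up, 45 mm above its foot; its z axis runs up the pin. Steel shank 14 mm in diameter for the lower 52 mm, with a chamfered foot; above it a red cylindrical handle 24 mm in diameter, 38 mm tall (the handle's centre is 26 mm above this point). It starts standing in the wooden rest, and standing on the socket's floor this point is 55 mm above the bench.
- rest: Fixed wooden rest, 50 x 50 mm, 40 mm tall, in which the pin stands at the start, in a vertical bore 19 mm in diameter and 30 mm deep; origin at the centre of its underside.
- mallet: Bystander: turned dark wooden carver's mallet, standing on its head, 80 mm in diameter, 212 mm tall; origin at the centre of its underside, z along it.
- tumbler: Bystander: drinking glass standing upright, 68 mm in diameter, 95 mm tall; origin at the centre of its underside, z along it.
- tape: Bystander: green tape roll lying flat, 90 mm in diameter, 24 mm tall; origin at the centre of its underside.
- gouge: Bystander: carving gouge lying along its own y, 235 mm long, wooden handle toward its +y, about 30 mm thick; origin on the bench near its middle.
Mind the look-alikes: they are no part of the job. Of the things like the part that bears pin_mid, leave any that is green; of the rest the smaller one is meant.

How it is judged:
By the outcome, as a careful person would: the job done as asked, in the order asked, and still so for the second after the job is handed in, with the robot touching nothing.
It also fails if it takes over 54 s, if anything falls off the work surface, if the arm or the gripper's body presses on something with over 40 N, if the wrist force passes 120 N, or if a joint passes its speed limit or range.

### The arm

A 7-joint arm with a two-finger parallel gripper is mounted at the origin on the work surface. World frame = base frame: x ahead of the robot, y to its left, z up, the work surface at z = 0. Lengths are in m, angles in rad, forces in N, time in s.
With the tool pointing down it reaches from about 0.425 to 0.825 m from the base axis. Payload 3.6 kg.
Tool frame: the origin (TCP) lies where the fingers leave the gripper's body, on its centre line; the fingertips stand 73 mm ahead of it and the grasp point (between the pads) lies 54 mm ahead of it; x points along the fingers, y is the direction in which the jaws open and shut, and the axes are right-handed (so a half turn about x gives the same grasp; the last joint's range is limited). The gripper opens to 85 mm and grips with 20 to 120 N. Pads are 22 mm wide; open, the fingers measure 114 mm over their backs; the gripper's body (76 mm by 85 mm) begins 54 mm behind the grasp point. The pads swing forward as they close: fully open they stand 13 mm farther back than shut.
Start: joints at [-1.282, 0.615, -0.013, 1.423, 0.008, 1.103, -0.04], TCP at [0.202, 0.618, 0.304] pointing down, gripper open.
Joint ranges: [-3.12, 3.12], [-0.3, 2.06], [-1.34, 1.32], [0.26, 2.42], [-1.36, 4.5], [0.01, 1.98], [-2.84, 2.84]. Speed limits (rad/s): [2.79, 2.79, 3.14, 3.14, 3.14, 3.14, 3.14].

### API

Orientations are given as a unit quaternion [x, y, z, w].
In Python, from station import arm, snapshot, camera_info, ticket gives the robot as it stands. Calls block until the motion is done:
- arm.movep(position, orientation): joint-space move of the TCP to a pose.
- arm.line_to(position, velocity=0.15, ori=None): straight line of the TCP; ori=None keeps the orientation; velocity is the mean speed in m/s.
- arm.move_j(angles): joint-space move.
- arm.move_gripper(opening, effort=None): opening from 0.0 (shut) to 1.0 (fully open); effort is the grip in N (None keeps the last); returns when the fingers have stopped.
- arm.pause(seconds).
- arm.ik(position, orientation): joint angles nearest the present ones, or None.
- snapshot(name): name is "scene" or "side" or "wrist"; returns the picture (384x512x3 uint8, blue, green, red); there is no depth.
- camera_info(name): a dict with "fx", "fy", "cx", "cy" (pixels), "R" (3x3) and "t" (3): a world point X has camera coordinates R X + t; the wrist camera has in their place "T_tool_cam" (4x4, takes a point from camera to tool coordinates, whose origin is the TCP and whose axes are the tool frame's). Camera axes: x right, y down, z forward; pixel columns grow to the right and rows downward; lengths in m; the calibration is good to about 2 mm. The wrist camera is an equidistant fisheye: a pixel r from the principal point sees the ray r / f radians off the axis. A picture is of the moment at which its call begins: read the wrist's pose just before it. camera_info takes no time and is no camera call.
A pose or a line that the arm cannot do raises arm.MotionError and nothing moves.
- ticket.finish_job(): hands the job in, once; it reports no verdict.
Readings, each from a call of its own:
- arm.read_time(): time.
- arm.read_joint_positions(): joint angles.
- arm.read_dq(): joint speeds.
- arm.read_effort(): joint torques, N m.
- arm.read_tool_pos(): TCP position.
- arm.read_eef_rot(): TCP orientation.
- arm.read_ft_force(): force on the tool from outside, world axes, zero at the start.
- arm.read_wrist_torque(): the same for the moment, N m.
- arm.read_opening(): opening from 0.0 (shut) to 1.0 (fully open).
Only numpy, scipy, OpenCV 4.12 (cv2) and the standard library are available. Lean on these libraries where they do the work, as an engineer would, in place of code of your own. Each camera call takes 0.05 s, during which the arm holds its last target. There are 200 camera calls.

## Working session

There is one attempt and no reset: what is moved stays moved. The work goes in short steps, each a Python script; the robot and the scene stay as the last script left them, time stands still between calls to the robot, and variables do not carry over. Pictures are saved under pics/ and viewed, about 8 in all and at most 12, crops included, and the job is handed in when it is done.

```bash
mkdir -p pics; ls; python3 - <<'E'
from station import arm,snapshot,camera_info
import cv2,numpy as np
a=snapshot("scene");b=snapshot("side");w=snapshot("wrist")
for n,i in zip("abw",(a,b,w)): cv2.imwrite(f"pics/0{n}.png",i)
cv2.imwrite("pics/1.png",cv2.resize(a,(800,600),interpolation=cv2.INTER_CUBIC));cv2.imwrite("pics/2.png",cv2.resize(b,(800,600),interpolation=cv2.INTER_CUBIC))
for n in("scene","side","wrist"):print(camera_info(n))
print(arm.read_eef_rot(),arm.read_tool_pos(),arm.read_time())
E
```

```text
pics
{'fx': 417.3470131006892, 'fy': 417.3470131006892, 'cx': 256.97643787678663, 'cy': 188.02787194392099, 'R': array([[-0.52610405,  0.85041172,  0.00379791],
       [ 0.68670831,  0.42745542, -0.58797411],
       [-0.50164352, -0.30672751, -0.80887083]]), 't': array([ 0.30778814, -0.38248501,  1.51889362])}
{'fx': 352.6875070512963, 'fy': 352.6875070512963, 'cx': 258.2710993482745, 'cy': 194.41257188369931, 'R': array([[ 0.79921282, -0.6006888 ,  0.02078051],
       [-0.40455817, -0.56318828, -0.72052179],
       [ 0.44451271,  0.56744333, -0.69312086]]), 't': array([-0.45559865,  0.31522749,  0.53390349])}
{'fx': 297.3186396354542, 'fy': 297.3186396354542, 'cx': 259.9587179157255, 'cy': 189.7161732044585, 'T_tool_cam': array([[-4.73939515e-05, -3.26159665e-01,  9.45314694e-01,
        -6.87926294e-02],
       [ 9.99999978e-01,  1.77405447e-04,  1.11345409e-04,
         1.12454414e-03],
       [-2.04020358e-04,  9.45314679e-01,  3.26159649e-01,
        -8.36728309e-02],
       [ 0.00000000e+00,  0.00000000e+00,  0.00000000e+00,
         1.00000000e+00]])}
[ 0.11044932  0.69842166 -0.11187021  0.69820713] [0.20171929 0.61743985 0.30297509] 0.15
```

View pics/1.png

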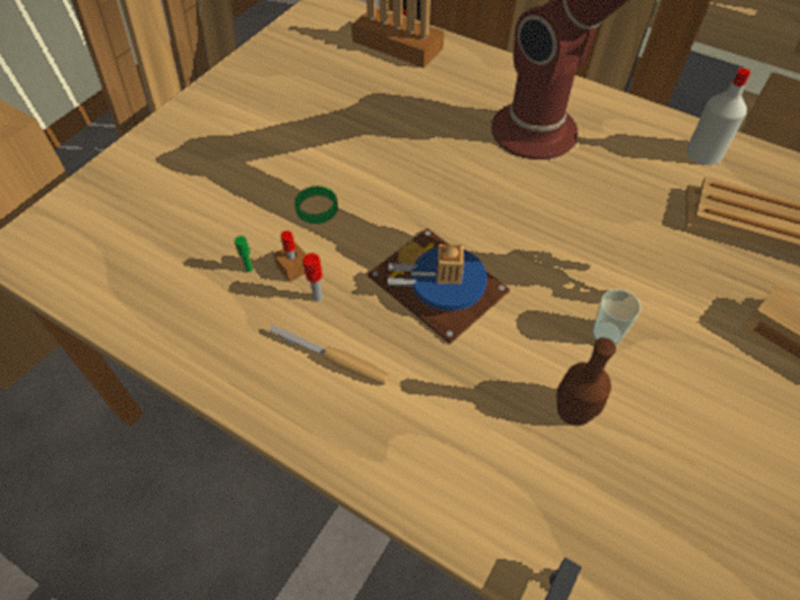

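View pics/2.png

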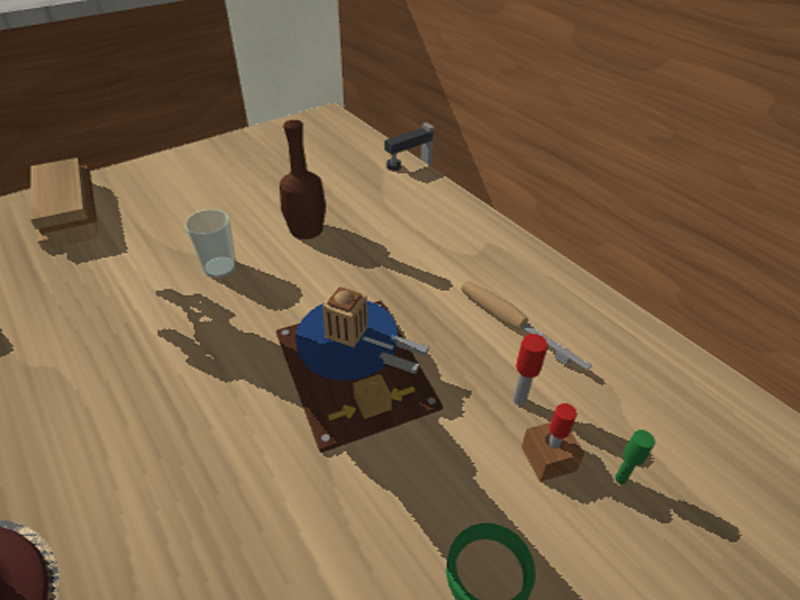

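Candidates (800x600 pictures): red pin in the wooden rest (scene 288,245; side 563,420), larger free-standing red pin (scene 313,275; side 530,365), green pin (scene 243,252; side 637,455). I choose the smaller red one, in the rest. The fork is at scene (400,275) and side (410,355), the brass socket at side (373,395).

```bash
cat > h.py <<'E'
import numpy as np,cv2
from scipy.optimize import least_squares
from station import arm,snapshot,camera_info
from scipy.spatial.transform import Rotation as Rot
def ray(name,px):
    c=camera_info(name);px=np.atleast_2d(px).astype(float)
    d=np.c_[(px[:,0]-c['cx'])/c['fx'],(px[:,1]-c['cy'])/c['fy'],np.ones(len(px))]@c['R']
    return -c['R'].T@c['t'],d
def wray(px,pose):
    c=camera_info('wrist');px=np.atleast_2d(px).astype(float)
    u=(px-[c['cx'],c['cy']])/c['fx'];r=np.linalg.norm(u,axis=1)+1e-9
    d=np.c_[u*(np.sin(r)/r)[:,None],np.cos(r)];T=c['T_tool_cam'];R=Rot.from_quat(pose[1]).as_matrix()
    return np.array(pose[0])+R@T[:3,3],d@(R@T[:3,:3]).T
def plane(o_d,z):
    o,d=o_d;return o+d*((z-o[2])/d[:,2])[:,None]
def tri(rs):
    A=0;b=0
    for o,d in rs:
        d=d[0]/np.linalg.norm(d[0]);P=np.eye(3)-np.outer(d,d);A=A+P;b=b+P@o
    X=np.linalg.solve(A,b);return X,[np.linalg.norm(np.cross(X-o,d[0]/np.linalg.norm(d[0]))) for o,d in rs]
def mask(im,lo,hi):return cv2.inRange(cv2.cvtColor(im,cv2.COLOR_BGR2HSV),np.array(lo),np.array(hi))
def comps(m,amin=15):
    n,l,s,c=cv2.connectedComponentsWithStats(m);return [(s[i,4],c[i].round(1),s[i,:4],l==i) for i in range(1,n) if s[i,4]>=amin]
def circ(P,r):
    f=lambda p:np.linalg.norm(P[:,:2]-p,axis=1)-r
    s=least_squares(f,P[:,:2].mean(0),loss='soft_l1',f_scale=.001);return s.x,np.median(abs(s.fun))
E
python3 - <<'E'
from h import *
im={n:cv2.imread(f'pics/0{k}.png') for n,k in(('scene','a'),('side','b'))}
for n,i in im.items():
    red=mask(i,(0,190,90),(6,255,255))|mask(i,(174,190,90),(180,255,255))
    print(n,'red',[c[:3] for c in comps(red)])
    bl=mask(i,(100,120,40),(130,255,255));c=max(comps(bl),key=lambda c:c[0])
    cn=max(cv2.findContours(c[3].astype(np.uint8),0,cv2.CHAIN_APPROX_NONE)[0],key=len)
    h=cv2.convexHull(cn)[:,0]
    print('blue',c[:3],circ(plane(ray(n,cn[:,0]),.052),.07),circ(plane(ray(n,h),.052),.07))
    y=mask(i,(20,150,50),(32,255,255));print('yel',[c[:3] for c in comps(y,8) if 250<c[0]*0+c[1][1]*1.56 or 1][:12])
    x0,y0,x1,y1=(165,135,335,225) if n=='scene' else (165,175,425,315)
    k=3 if n=='side' else 4
    cv2.imwrite(f'pics/c_{n}.png',cv2.resize(i[y0:y1,x0:x1],None,fx=k,fy=k,interpolation=cv2.INTER_CUBIC))
E
python3 -c "
import cv2,numpy as np
a=cv2.imread('pics/c_scene.png');b=cv2.imread('pics/c_side.png')
print(a.shape,b.shape)
"
```

```text
scene red [(np.int32(45), array([475.5,  47.6]), array([472,  44,   8,  11], dtype=int32)), (np.int32(83), array([184. , 153.8]), array([180, 148,   9,  13], dtype=int32)), (np.int32(164), array([199.8, 170.6]), array([194, 162,  12,  18], dtype=int32))]
blue (np.int32(873), array([290.2, 183.8]), array([264, 161,  47,  37], dtype=int32)) (array([0.51911878, 0.0586735 ]), np.float64(0.0025087535322160376)) (array([0.51975905, 0.05988226]), np.float64(0.0007581596700822063))
yel [(np.int32(74), array([261.6, 161.7]), array([255, 154,  16,  14], dtype=int32)), (np.int32(19), array([274.2, 157.4]), array([271, 155,   7,   6], dtype=int32)), (np.int32(22), array([253.5, 174.9]), array([249, 174,  10,   3], dtype=int32))]
side red [(np.int32(246), array([338.7, 223.9]), array([331, 214,  19,  26], dtype=int32)), (np.int32(178), array([359. , 266.8]), array([352, 259,  17,  21], dtype=int32))]
blue (np.int32(1793), array([220.5, 221.3]), array([190, 193,  65,  50], dtype=int32)) (array([0.5072936 , 0.04851929]), np.float64(0.0035629035034645956)) (array([0.50914802, 0.04970809]), np.float64(0.002577983194845805))
yel [(np.int32(74), array([256.3, 251.3]), array([250, 247,  15,  10], dtype=int32)), (np.int32(86), array([219.1, 263.7]), array([210, 259,  18,  10], dtype=int32))]
(360, 680, 3) (420, 780, 3)
```

View pics/c_side.png

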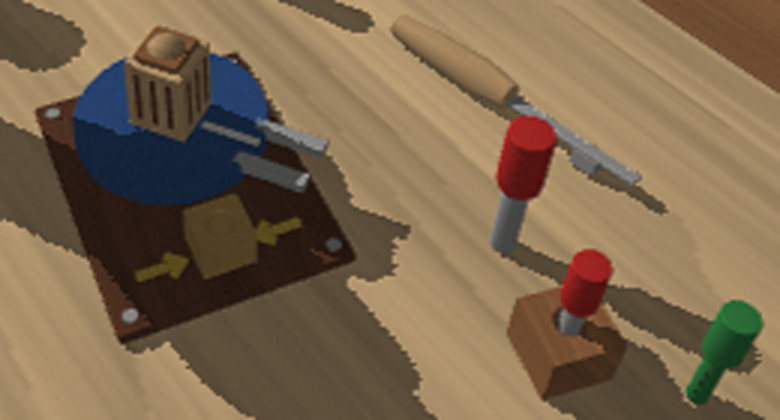

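View pics/c_scene.png

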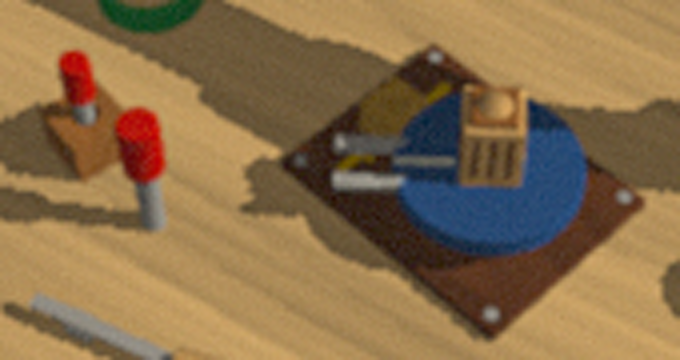

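The crops confirm the choice: the smaller red pin stands in the rest (side crop 585,285; scene crop 77,80), and the taller red one and the green one stand free. The bore shows at side crop (222,224), and the screws are clear in both crops.

```bash
python3 - <<'E'
from h import *
S=lambda p:(np.atleast_2d(p)+.5)/3-.5+[165,175]
C=lambda p:(np.atleast_2d(p)+.5)/4-.5+[165,135]
sc=plane(ray('scene',C([(435,57),(300,161),(491,313),(624,197)])),.012);sd=plane(ray('side',S([(130,316),(334,245),(53,113)])),.012)
print('screws',sc[:,:2],sc.mean(0),sd[:,:2])
print('bore side',plane(ray('side',S((222,224))),.04),'brass blob scene',plane(ray('scene',C((388,108))),.04))
print('captop',tri([ray('scene',C((495,103))),ray('side',S((170,46)))]))
print('cap front/edges side top corners',plane(ray('side',S([(127,63),(157,28),(210,45),(184,80)])),.112)[:,:2])
print('scene',plane(ray('scene',C([(459,122),(464,86),(527,88),(523,123)])),.112)[:,:2])
print('prong tips side',plane(ray('side',S([(325,145),(306,183)])),.052)[:,:2],plane(ray('scene',C([(335,180),(335,141)])),.052)[:,:2])
print('fork/stripe scene',plane(ray('scene',C([(397,162),(455,162)])),.052)[:,:2],'side',plane(ray('side',S([(205,125),(260,143)])),.052)[:,:2])
print('pin handle',tri([ray('scene',(184,153.8)),ray('side',(359,266.8))]),'big',tri([ray('scene',(199.8,170.6)),ray('side',(338.7,223.9))]))
print('rest top corners side',plane(ray('side',S([(516,297),(624,347),(547,360)])),.04)[:,:2])
E
```

```text
screws [[ 0.41528212 -0.04433585]
 [ 0.55823617 -0.07789094]
 [ 0.60052334  0.11009691]
 [ 0.45982517  0.14385573]] [0.5084667  0.03293146 0.012     ] [[ 0.41301296 -0.04651748]
 [ 0.5548246  -0.08064667]
 [ 0.45832341  0.14206366]]
bore side [[ 0.49117106 -0.03855716  0.04      ]] brass blob scene [[ 0.49927897 -0.03689205  0.04      ]]
captop (array([0.51382355, 0.05549936, 0.11855492]), [np.float64(0.0013475701224974943), np.float64(0.001347570122497317)])
cap front/edges side top corners [[0.4857472  0.06303161]
 [0.52057129 0.08094323]
 [0.54069714 0.04528755]
 [0.50783265 0.02733327]]
scene [[0.53553403 0.04126373]
 [0.50561097 0.02806161]
 [0.48393523 0.06630258]
 [0.51305077 0.07902925]]
prong tips side [[ 0.58320146 -0.03208588]
 [ 0.55146988 -0.05122621]] [[ 0.58477644 -0.02929038]
 [ 0.55475904 -0.04836728]]
fork/stripe scene [[ 5.47451232e-01 -1.13817162e-04]
 [ 5.25365619e-01  3.53522666e-02]] side [[ 0.5259521   0.03259601]
 [ 0.54752153 -0.00398755]]
pin handle (array([ 0.62393833, -0.22391373,  0.08372294]), [np.float64(0.00045279098553304336), np.float64(0.0004527909855330147)]) big (array([ 0.65784758, -0.1396075 ,  0.09820576]), [np.float64(0.0011919394190937343), np.float64(0.001191939419093667)])
rest top corners side [[ 0.60830998 -0.19429415]
 [ 0.63561394 -0.25817439]
 [ 0.59111245 -0.23645451]]
```

```bash
cat >> h.py <<'E'
def q(deg):
    t=np.radians(deg);y=np.array([np.cos(t),np.sin(t),0]);x=np.array([0,0,-1.])
    return Rot.from_matrix(np.c_[x,y,np.cross(x,y)]).as_quat()
def tcp(p,zg):return [p[0],p[1],zg+.054]
def pose():return np.array(arm.read_tool_pos()),np.array(arm.read_eef_rot())
E
python3 - <<'E'
from h import *
R=Rot.from_quat(arm.read_eef_rot()).as_matrix();print('yaw now',np.degrees(np.arctan2(R[1,1],R[0,1])))
A=(.513,.054)
for k in range(-2,3):
    for d in(30.6+90*k,30.6-43.9+90*k):
        j=arm.ik(tcp(A,.09),q(d));print('cap',d,None if j is None else np.round(j,2))
for d in(-13.3-180,-13.3,166.7):
    for p,z in(((.624,-.224),.085),((.491,-.0385),.085),((.491,-.0385),.17)):
        j=arm.ik(tcp(p,z),q(d));print(d,p,None if j is None else np.round(j,2))
E
```

```text
yaw now 71.91074325366712
cap -149.4 [-0.78  0.95  1.13  1.99 -1.08  0.98 -1.69]
cap -193.3 [ 0.1   0.66 -0.37  1.97  0.41  0.59  2.36]
cap -59.4 [-0.47  0.69  0.49  1.98 -0.56  0.6  -0.64]
cap -103.3 [-0.52  0.71  0.59  1.99 -0.65  0.64 -1.31]
cap 30.6 [-0.26  0.64  0.17  1.98 -0.2   0.54  0.58]
cap -13.299999999999997 [-0.36  0.66  0.33  1.98 -0.38  0.56 -0.  ]
cap 120.6 [-0.02  0.64 -0.19  1.97  0.22  0.55  1.74]
cap 76.7 [-0.14  0.64 -0.01  1.97  0.02  0.53  1.18]
cap 210.6 [-0.78  0.95  1.13  1.99 -1.08  0.98 -1.69]
cap 166.7 [ 0.1   0.66 -0.37  1.97  0.41  0.59  2.36]
-193.3 (0.624, -0.224) [-0.22  1.1   1.13  1.56 -1.06  1.19 -2.24]
-193.3 (0.491, -0.0385) [ 0.27  0.65 -0.36  2.03  0.43  0.53  2.52]
-193.3 (0.491, -0.0385) [ 0.23  0.49 -0.28  1.96  0.2   0.71  2.73]
-13.3 (0.624, -0.224) [ 0.09  0.85  0.41  1.55 -0.41  0.83  0.42]
-13.3 (0.491, -0.0385) [-0.15  0.64  0.27  2.05 -0.34  0.5   0.14]
-13.3 (0.491, -0.0385) [-0.28  0.51  0.46  1.98 -0.33  0.72  0.15]
166.7 (0.624, -0.224) [-0.22  1.1   1.13  1.56 -1.06  1.19 -2.24]
166.7 (0.491, -0.0385) [ 0.27  0.65 -0.36  2.03  0.43  0.53  2.52]
166.7 (0.491, -0.0385) [ 0.23  0.49 -0.28  1.96  0.2   0.71  2.73]
```

```bash
python3 - <<'E'
from h import *
A=(.513,.054)
arm.movep([A[0],A[1],.33],q(30.6));print(pose(),arm.read_time())
w=snapshot('wrist');cv2.imwrite('pics/w1.png',w);cv2.imwrite('pics/w1b.png',cv2.resize(w,(768,576),interpolation=cv2.INTER_CUBIC))
E
```

```text
(array([0.51306632, 0.05546778, 0.32983086]), array([ 0.34969027,  0.61484902, -0.34936403,  0.6145097 ])) 2.45
```

View pics/w1b.png

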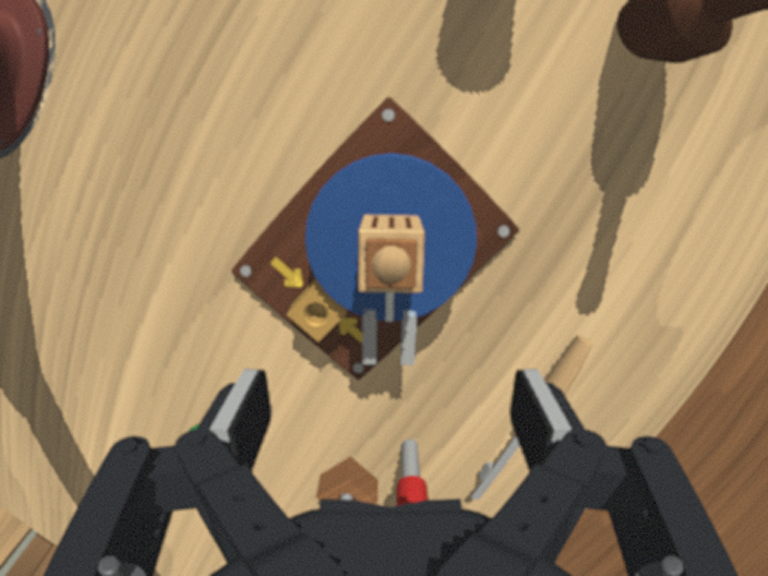

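The wrist view shows the fork prong tips at (369,360) and (409,360), the bore at (317,312), four screws, and the capital square to the jaws with its knob at (391,265).

```bash
python3 - <<'E'
from h import *
w=cv2.imread('pics/w1.png')
# pose read just before snapshot (from previous run)
po=(np.array([0.51306632,0.05546778,0.32983086]),np.array([.34969027,.61484902,-.34936403,.6145097]))
W=lambda p:(np.atleast_2d(p)+.5)/1.5-.5
bl=mask(w,(100,120,40),(130,255,255));c=max(comps(bl),key=lambda c:c[0])
cn=max(cv2.findContours(c[3].astype(np.uint8),0,cv2.CHAIN_APPROX_NONE)[0],key=len);h=cv2.convexHull(cn)[:,0]
print('disc',circ(plane(wray(h,po),.052),.07),circ(plane(wray(h,po),.052),.069))
s=plane(wray(W([(388,115),(246,271),(358,369),(504,231)]),po),.012)[:,:2]
print('screws',s,s.mean(0),'cent',np.degrees(np.arctan2(*(s[0]-s[1])[::-1])),np.degrees(np.arctan2(*(s[3]-s[2])[::-1])))
print('bore',plane(wray(W((317,312)),po),.04))
print('cap top edges',plane(wray(W([(359,239),(359,290),(424,290),(423,236)]),po),.112)[:,:2],plane(wray(W((391,264)),po),.122))
t=plane(wray(W([(363,363),(376,363),(404,363),(416,362)]),po),.052)[:,:2];print('tips',t,t.mean(0))
print('stripe',plane(wray(W([(390,295),(390,318)]),po),.052)[:,:2])
red=mask(w,(0,190,90),(6,255,255))|mask(w,(174,190,90),(180,255,255));print([c[:2] for c in comps(red)])
E
```

```text
disc (array([0.51347346, 0.05758199]), np.float64(0.0016168814564026385)) (array([0.51322566, 0.05819475]), np.float64(0.0007710159337993364))
screws [[ 0.45959453  0.14413631]
 [ 0.41550669 -0.04318338]
 [ 0.55681054 -0.07818033]
 [ 0.60109085  0.11112052]] [0.50825065 0.03347328] cent 76.75582404859276 76.83437639220496
bore [[ 0.4917758  -0.03193579  0.04      ]]
cap top edges [[0.48734422 0.06084058]
 [0.50497734 0.02976618]
 [0.54317313 0.05249497]
 [0.52256272 0.08417342]] [[0.51279457 0.059339   0.122     ]]
tips [[ 0.54873064 -0.04908822]
 [ 0.55859969 -0.04313309]
 [ 0.57989115 -0.03046305]
 [ 0.58852375 -0.02421664]] [ 0.5689363  -0.03672525]
stripe [[0.53639622 0.01840698]
 [0.54700181 0.0005842 ]]
[(np.int32(88), array([275.7, 325.4]))]
```

```bash
python3 - <<'E'
from h import *
A=(.513,.056)
arm.line_to(tcp(A,.2),.2,q(30.8))
arm.line_to(tcp(A,.092),.1)
print(pose(),arm.read_ft_force())
arm.move_gripper(0.0,30);print('open',arm.read_opening(),arm.read_ft_force(),arm.read_wrist_torque())
j=np.array(arm.read_joint_positions());n=6
for i in range(n):
    t=j.copy();t[6]=j[6]-np.radians(44.0)*(i+1)/n;arm.move_j(t)
    print(np.round(pose()[0],4),np.round(arm.read_ft_force(),1),np.round(arm.read_wrist_torque(),2))
R=Rot.from_quat(arm.read_eef_rot()).as_matrix();print('yaw now',np.degrees(np.arctan2(R[1,1],R[0,1])),arm.read_opening(),arm.read_time())
cv2.imwrite('pics/w2.png',cv2.resize(snapshot('wrist'),(768,576)))
s=snapshot('side')[160:320,150:310];cv2.imwrite('pics/s2.png',cv2.resize(s,None,fx=3.5,fy=3.5,interpolation=cv2.INTER_CUBIC))
E
```

```text
(array([0.51342515, 0.05599518, 0.14660079]), array([ 0.34957188,  0.61442516, -0.348972  ,  0.61522334])) [-0.49329382  0.17286659 -0.3365008 ]
open 0.5204231020169294 [-0.59783883  0.7408424   3.70555875] [-0.07957759  0.22548632 -0.07479487]
[0.513  0.056  0.1465] [-0.9 -0.2  1.9] [-0.1   0.14 -0.15]
[0.513  0.056  0.1465] [-0.5 -0.6  2.7] [-0.06  0.13 -0.19]
[0.5129 0.0559 0.1465] [-1.2 -1.   2.1] [-0.08  0.27 -0.18]
[0.5128 0.0559 0.1465] [-1.4 -0.6  3.6] [-0.05  0.33 -0.22]
[0.5127 0.0559 0.1465] [-2.6 -0.8  4.5] [-0.11  0.41 -0.11]
[0.5127 0.0559 0.1464] [-3.6 -0.1  5.4] [-0.16  0.49 -0.13]
yaw now -12.904680977676476 0.5161305266586727 6.225
```

View pics/s2.png

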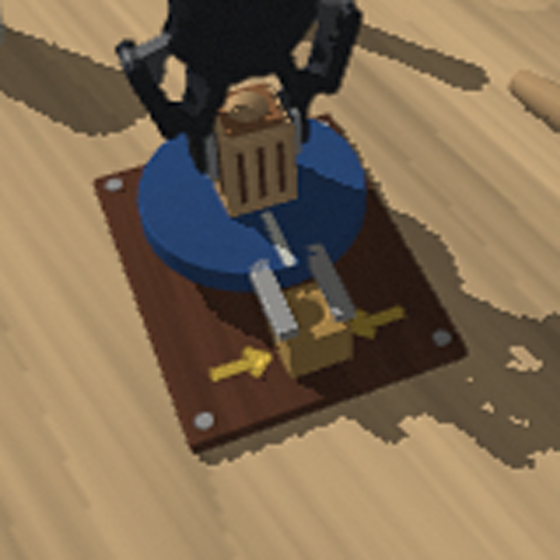

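The fork now sits over the socket, with the prongs straddling the bore. I'll release, rise and measure from above.

```bash
python3 - <<'E'
from h import *
arm.move_gripper(1.0)
arm.line_to([.513,.056,.27],.2)
po=pose();w=snapshot('wrist');cv2.imwrite('pics/w3.png',w);np.savez('w3.npz',p=po[0],q=po[1]);print(po,arm.read_time())
cv2.imwrite('pics/w3b.png',cv2.resize(w[60:300,160:360],None,fx=3,fy=2.5*1.2-.5+.5,interpolation=cv2.INTER_CUBIC)[:600])
E
```

```text
(array([0.5122637 , 0.05610807, 0.26911291]), array([-0.55369907, -0.43968156,  0.55450695, -0.43888439])) 7.6333
```

View pics/w3b.png

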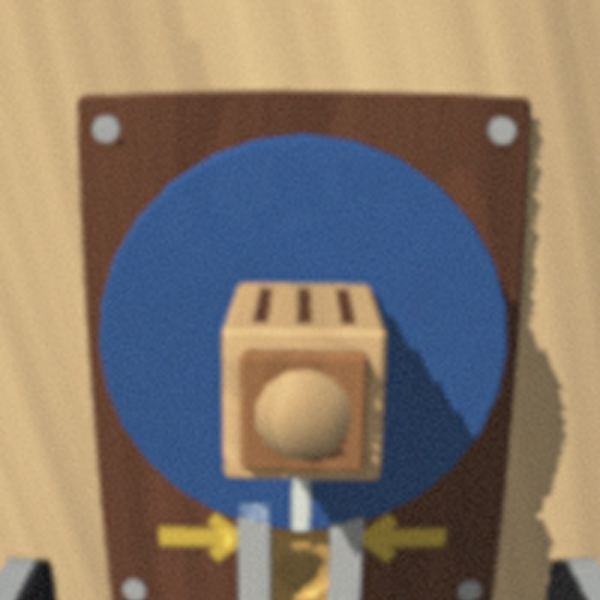

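```bash
python3 - <<'E'
from h import *
d=np.load('w3.npz');po=(d['p'],d['q']);w=cv2.imread('pics/w3.png')
W=lambda p:(np.atleast_2d(p)+.5)/3-.5+[160,60]
s=plane(wray(W([(105,129),(502,129),(470,589),(133,589)]),po),.012)[:,:2];c=s.mean(0)
x=((s[1]-s[0])+(s[2]-s[3]));x/=np.linalg.norm(x)
y=(s[0]-s[3])+(s[1]-s[2]);y/=np.linalg.norm(y);sg=1 if x[0]>0 else -1
print('screws',s,'c',c,'x ang',np.degrees(np.arctan2(x[1],x[0])),'y ang',np.degrees(np.arctan2(y[1],y[0])))
if y[0]*0+y[1]<0:y=-y
X=np.array([y[1],-y[0]])
L=lambda P:np.c_[(P-c)@X,(P-c)@y]*1000
P=lambda p,z:L(plane(wray(W(p),po),z)[:,:2]).round(1)
print('screws',L(s));print('prongs@560',P([(238,560),(271,560),(329,560),(362,560)],.052));print('stripe',P([(302,485),(300,525)],.052))
print('captop edges y~400',P([(221,400),(384,400),(221,470),(384,478)],.112),'knob',P((303,414),.122))
bl=mask(w,(100,120,40),(130,255,255));k=max(comps(bl),key=lambda c:c[0])
cn=max(cv2.findContours(k[3].astype(np.uint8),0,cv2.CHAIN_APPROX_NONE)[0],key=len)[:,0];cn=cn[cn[:,1]<190]
a=circ(plane(wray(cn,po),.052),.07);print('disc',a,L(a[0][None]))
cv2.imwrite('pics/w3c.png',cv2.resize(w[205:325,200:320],None,fx=5,fy=5,interpolation=cv2.INTER_CUBIC))
E
```

```text
screws [[ 0.45946717  0.14433935]
 [ 0.60103065  0.11129617]
 [ 0.55668478 -0.07555193]
 [ 0.41487888 -0.04246616]] c [0.50801537 0.03440436] x ang -13.135829055438395 y ang 76.61200045144355
screws [[-72.68368056  95.70639116]
 [ 72.68368056  96.33937956]
 [ 72.80652655 -95.69904314]
 [-72.80652655 -96.34672758]]
prongs@560 [[-23.5 -57.6]
 [-11.3 -57.5]
 [ 10.  -57.4]
 [ 22.2 -57.4]]
stripe [[ -0.1 -26.8]
 [ -0.7 -42.8]]
captop edges y~400 [[-22.1  26.5]
 [ 21.8  26.6]
 [-22.7   5.8]
 [ 22.7   3.5]] knob [[-0.  26.3]]
disc (array([0.51298472, 0.05510439]), np.float64(0.0018774258149396525)) [[ 0.04133352 21.28812403]]
```

View pics/w3c.png

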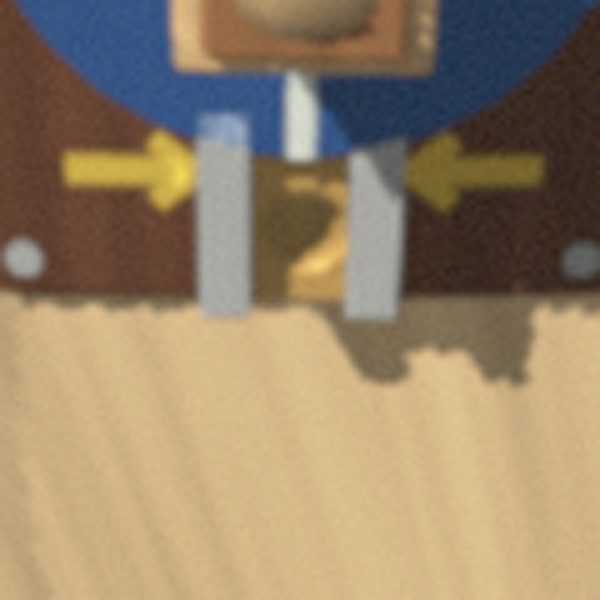

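Gap centred within ~0.7 mm (prongs −11.3/+10.0 mm about the stand's midline, ~0.5°), which is good. Now the pin.

```bash
python3 - <<'E'
from h import *
arm.line_to([.513,.056,.32],.2)
arm.movep([.624,-.224,.28],q(-13.2))
po=pose();w=snapshot('wrist');cv2.imwrite('pics/w4.png',w);np.savez('w4.npz',p=po[0],q=po[1]);print(po,arm.read_time())
red=mask(w,(0,170,70),(6,255,255))|mask(w,(174,170,70),(180,255,255));gr=mask(w,(50,120,40),(80,255,255))
for n,m in(('r',red),('g',gr)):
  for k in comps(m,40):print(n,k[:3],plane(wray(k[1],po),.1))
cv2.imwrite('pics/w4b.png',cv2.resize(w,(768,576),interpolation=cv2.INTER_CUBIC))
E
```

```text
(array([ 0.62453602, -0.22139929,  0.27973359]), array([ 0.55402791,  0.44080974, -0.55294253,  0.4393113 ])) 9.25
r (np.int32(1080), array([276.8,  92.7]), array([259,  75,  37,  37], dtype=int32)) [[ 0.65746896 -0.14249682  0.1       ]]
r (np.int32(677), array([259.2, 188.1]), array([247, 172,  26,  33], dtype=int32)) [[ 0.62466351 -0.21993946  0.1       ]]
g (np.int32(1224), array([155.6, 227.6]), array([125, 202,  64,  59], dtype=int32)) [[ 0.51734509 -0.23665401  0.1       ]]
g (np.int32(695), array([317.4, 232.3]), array([306, 207,  26,  45], dtype=int32)) [[ 0.66846775 -0.27543152  0.1       ]]
```

View pics/w4b.png

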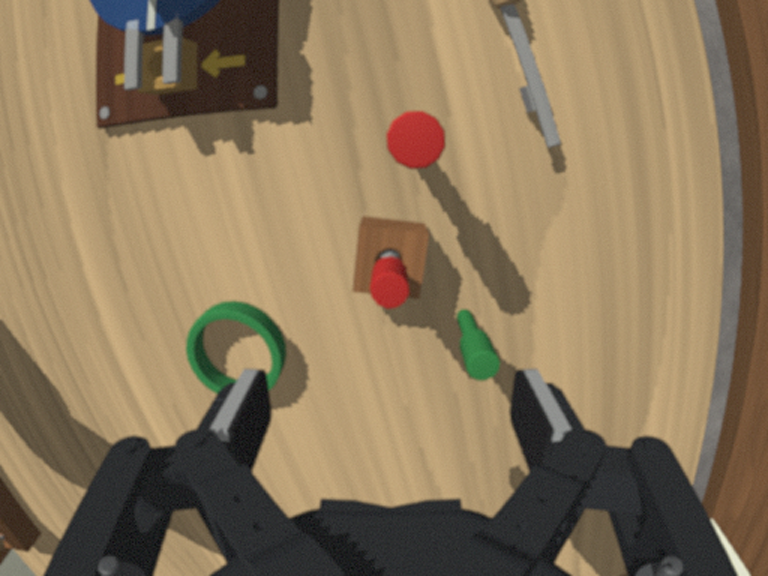

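The wrist view shows the chosen pin in its rest with its top at (390,289). The big red pin is at (416,139), and the green one at (480,350) clears the jaw path.

```bash
python3 - <<'E'
from h import *
d=np.load('w4.npz');po=(d['p'],d['q'])
W=lambda p:(np.atleast_2d(p)+.5)/1.5-.5
t=plane(wray(W((390,289)),po),.1)[0];print('top',t)
print('bore from here',plane(wray(W([(161,65)]),po),.04))
p=.5*(t[:2]+[.6239,-.2239]);print(p)
arm.move_gripper(.65)
arm.line_to(tcp(p,.15),.2,q(-13.2))
po=pose();w=snapshot('wrist')
red=mask(w,(0,170,70),(6,255,255))|mask(w,(174,170,70),(180,255,255))
for k in comps(red,100):print(k[:3],plane(wray(k[1],po),.085))
arm.line_to(tcp(p,.084),.08)
print(pose()[0],np.round(arm.read_ft_force(),1))
arm.move_gripper(0.,40)
print(arm.read_opening(),np.round(arm.read_ft_force(),1),arm.read_time())
cv2.imwrite('pics/w5.png',cv2.resize(snapshot('wrist'),(768,576)))
E
```

```text
top [ 0.62428046 -0.2240764   0.1       ]
bore from here [[ 0.49437735 -0.03682613  0.04      ]]
[ 0.62409023 -0.2239882 ]
(np.int32(2411), array([282.6,  87.4]), array([255,  60,  56,  56], dtype=int32)) [[ 0.65882461 -0.14249755  0.085     ]]
(np.int32(1331), array([257.7, 217.9]), array([241, 194,  35,  48], dtype=int32)) [[ 0.62349476 -0.22461554  0.085     ]]
[ 0.62447821 -0.22424162  0.13853768] [-0.6 -0.7 -0. ]
0.2698209559657141 [-1.9 -0.2  3.3] 11.6083
```

View pics/w5.png

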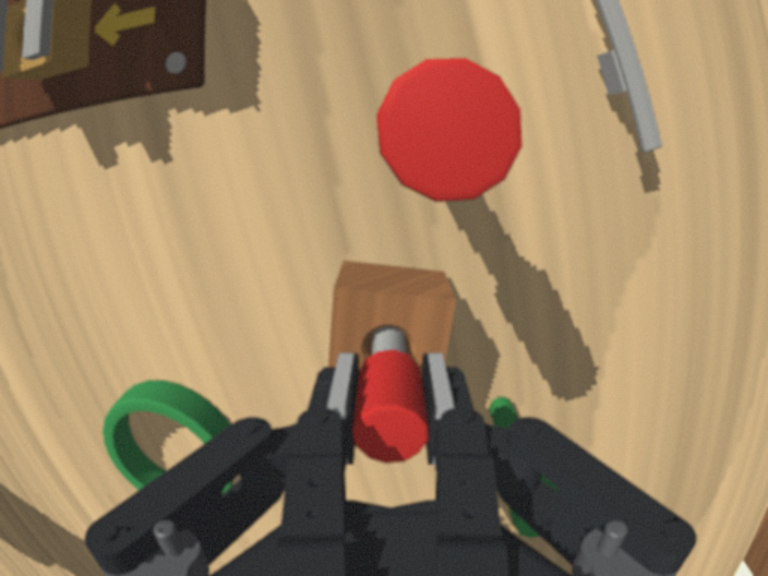

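Grip is good (23 mm across a 24 mm handle). Lift, carry to a hover above the fork, and check.

```bash
python3 - <<'E'
from h import *
S=(.4915,-.037)
arm.line_to(tcp((.6241,-.224),.165),.12)
arm.line_to(tcp(S,.165),.15)
arm.line_to(tcp(S,.135),.1)
po=pose();print(po,arm.read_opening(),np.round(arm.read_ft_force(),1),arm.read_time())
w=snapshot('wrist');sc=snapshot('scene');sd=snapshot('side');np.savez('w6.npz',p=po[0],q=po[1])
for n,i in zip(('w','a','b'),(w,sc,sd)):cv2.imwrite(f'pics/6{n}.png',i)
f=lambda i,x,y,s:cv2.resize(i[y:y+s,x:x+s],(400,400),interpolation=cv2.INTER_CUBIC)
cv2.imwrite('pics/6.png',np.hstack([f(w,210,170,120),f(sd,195,190,100)]))
E
```

```text
(array([ 0.49161235, -0.03738861,  0.18883287]), array([-0.55409663, -0.43907311,  0.55448254, -0.4390226 ])) 0.2665276926826689 [-0.4  0.1 -0.8] 14.6083
```

View pics/6.png

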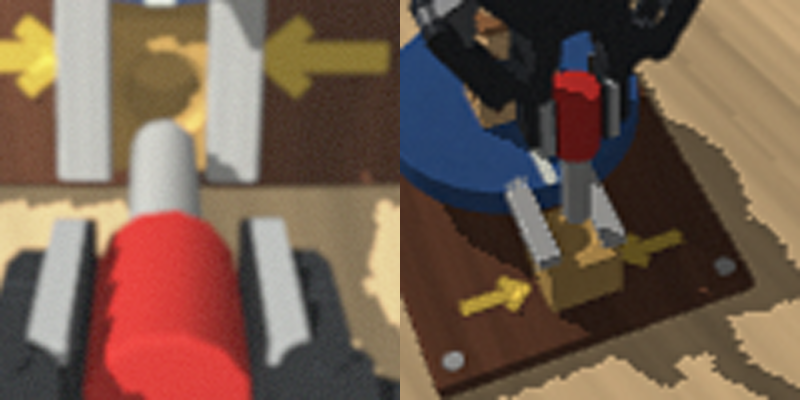

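```bash
python3 - <<'E'
from h import *
d=np.load('w6.npz');po=(d['p'],d['q'])
k=400/120;W=lambda p:(np.atleast_2d(p)+.5)/k-.5+[210,170]
S=lambda p:(np.atleast_2d(p)+.5)/4-.5+[195,190]
y=np.array([.2295,.9733]);X=np.array([y[1],-y[0]]);O=np.array([.4915,-.037])
L=lambda P:(np.c_[(P[:,:2]-O)@X,(P[:,:2]-O)@y]*1000).round(1)
P=lambda p,z:L(plane(wray(W(p),po),z))
print('tool',L(po[0][None]))
print('bore w',P([(162,85),(125,80),(199,80)],.04),'gap',P([(110,80),(208,80),(113,150),(206,150)],.052))
print('foot far edge',P([(164,121)],.061),'shank sides',P([(133,140),(197,140),(131,170),(200,170)],.066))
print('bore side',L(plane(ray('side',S([(175,238)])),.04)),'foot side near',L(plane(ray('side',S([(176,222),(163,215),(191,215)])),.061)))
E
```

```text
tool [[ 0.2 -0.4]]
bore w [[-0.6  5.3]
 [-9.3  6.5]
 [ 8.   6.5]] gap [[-12.   10.8]
 [  9.6  10.8]
 [-11.7  -6.1]
 [  9.4  -6. ]]
foot far edge [[-0.1  4.7]] shank sides [[-6.6  2.4]
 [ 6.9  2.5]
 [-7.1 -4.5]
 [ 7.6 -4.5]]
bore side [[-0.3 -0.9]] foot side near [[-1.8 -7.1]
 [-6.1 -0.7]
 [ 6.5 -6. ]]
```

```bash
python3 - <<'E'
from h import *
y=np.array([.2295,.9733]);X=np.array([y[1],-y[0]]);O=np.array([.4915,-.037])
L=lambda P:(np.c_[(P[:,:2]-O)@X,(P[:,:2]-O)@y]*1000).round(1)
d=np.load('w3.npz');po=(d['p'],d['q']);w=cv2.imread('pics/w3.png')
W=lambda p:(np.atleast_2d(p)+.5)/5-.5+[200,205]
print('arrows w3',L(plane(wray(W([(62,167),(200,173),(543,167),(407,172)]),po),.011)),'screws w3',L(plane(wray(W([(24,258),(582,260)]),po),.011)))
S=lambda p:(np.atleast_2d(p)+.5)/3-.5+[165,175]
print('side arrows',L(plane(ray('side',S([(137,277),(187,262),(300,226),(255,240)])),.011)),'screws',L(plane(ray('side',S([(130,316),(334,245),(53,113)])),.012)))
# brass block top corners, side crop
print('brass top corners side',L(plane(ray('side',S([(183,208),(236,195),(257,234),(206,250)])),.04)))
d=np.load('w4.npz');po=(d['p'],d['q']);V=lambda p:(np.atleast_2d(p)+.5)/1.5-.5
print('w4 arrow R',L(plane(wray(V([(202,65),(245,61)]),po),.011)),'screws',L(plane(wray(V([(104,112),(260,92)]),po),.012)))
E
```

```text
arrows w3 [[-61.    3.6]
 [-26.2   2.4]
 [ 59.7   3.8]
 [ 25.4   2.8]] screws w3 [[-73.  -23.8]
 [ 72.1 -24.1]]
side arrows [[-60.6   0.2]
 [-25.8  -1.4]
 [ 57.1  -3.5]
 [ 23.6  -2.4]] screws [[-74.2 -27.3]
 [ 71.7 -27.9]
 [-73.4 166.7]]
brass top corners side [[-19.3  21. ]
 [ 17.8  17.6]
 [ 18.3 -18.1]
 [-17.2 -17.1]]
w4 arrow R [[24.5  1.5]
 [60.8  0.5]] screws [[-71.9 -24.7]
 [ 73.2 -25.4]]
```

```bash
python3 - <<'E'
from h import *
y=np.array([.2295,.9733]);X=np.array([y[1],-y[0]])
p=np.array([.4915,-.037])+.0026*y-.0006*X+.0003*y
print(p)
arm.line_to(tcp(p,.135),.05,q(-13.2))
for z in list(np.arange(.128,.0845,-.004))+[.0855,.0845]:
    arm.line_to(tcp(p,z),.06)
    f=np.array(arm.read_ft_force());print(round(z,4),np.round(pose()[0],4),np.round(f,1),round(arm.read_opening(),3))
    if np.linalg.norm(f)>10:print('stop');break
print(arm.read_time())
E
```

```text
[ 0.49158157 -0.03403973]
0.128 [ 0.4912 -0.034   0.1815] [-0.1 -0.1 -2.4] 0.268
0.124 [ 0.4914 -0.0341  0.1777] [ 0.5  0.2 -1.1] 0.269
0.12 [ 0.4914 -0.034   0.1737] [ 0.4 -0.4 -1.3] 0.265
0.116 [ 0.4914 -0.034   0.1697] [-0.  -0.6 -0.9] 0.268
0.112 [ 0.4914 -0.034   0.1657] [ 0.7 -0.5 -1.5] 0.268
0.108 [ 0.4914 -0.034   0.1617] [ 0.6 -0.4 -1.7] 0.264
0.104 [ 0.4914 -0.034   0.1577] [-0.4  1.1 -1.7] 0.267
0.1 [ 0.4914 -0.034   0.1537] [-0.5  0.4 -0.6] 0.271
0.096 [ 0.4914 -0.034   0.1497] [ 0.4  0.3 -1.5] 0.265
0.092 [ 0.4914 -0.034   0.1457] [ 0.3  0.5 -1.9] 0.27
0.088 [ 0.4914 -0.034   0.1417] [ 0.1  0.1 -2.2] 0.273
0.0855 [ 0.4915 -0.034   0.1394] [-0.  -0.  -1.6] 0.27
0.0845 [ 0.4917 -0.0341  0.1387] [-0.5  0.   0.5] 0.27
18.275
```

It went in with no resistance, and the height is that of the original grasp. Seat it, release, retreat and check.

```bash
python3 - <<'E'
from h import *
p=[.49158,-.03404]
arm.line_to(tcp(p,.0838),.03);print(pose()[0],np.round(arm.read_ft_force(),1))
arm.move_gripper(.65);arm.pause(.3);print(np.round(arm.read_ft_force(),1))
arm.line_to(tcp(p,.2),.12)
po=pose();w=snapshot('wrist');arm.line_to([p[0],p[1]+.06,.36],.2);sc=snapshot('scene');sd=snapshot('side')
c=[]
for n,i in(('scene',sc),('side',sd)):
    red=mask(i,(0,190,90),(6,255,255))|mask(i,(174,190,90),(180,255,255))
    for k in comps(red):print(n,k[:3])
f=lambda i,x,y,s:cv2.resize(i[y:y+s,x:x+s],(400,400),interpolation=cv2.INTER_CUBIC)
cv2.imwrite('pics/7w.png',w)
cv2.imwrite('pics/7.png',np.vstack([np.hstack([f(w,180,110,160),f(sd,185,170,100)]),np.hstack([cv2.resize(sc,(400,300))[100:300],cv2.resize(sd,(400,300))[100:300]])]))
print(arm.read_time(),arm.read_opening(),po)
E
```

```text
[ 0.49176689 -0.03413054  0.13859973] [-0.4 -0.1  6.4]
[-0.  -0.6  0.3]
scene (np.int32(43), array([475.7,  47.7]), array([472,  44,   8,  11], dtype=int32))
scene (np.int32(79), array([263.7, 150.5]), array([260, 145,   8,  13], dtype=int32))
scene (np.int32(160), array([199.9, 170.5]), array([194, 162,  12,  18], dtype=int32))
side (np.int32(241), array([338.8, 223.8]), array([331, 214,  19,  26], dtype=int32))
side (np.int32(118), array([236.2, 232.1]), array([232, 226,  12,  19], dtype=int32))
21.2667 0.6492244679687592 (array([ 0.49111884, -0.03392525,  0.2533452 ]), array([-0.55371753, -0.43960226,  0.55457724, -0.43885173]))
```

View pics/7.png

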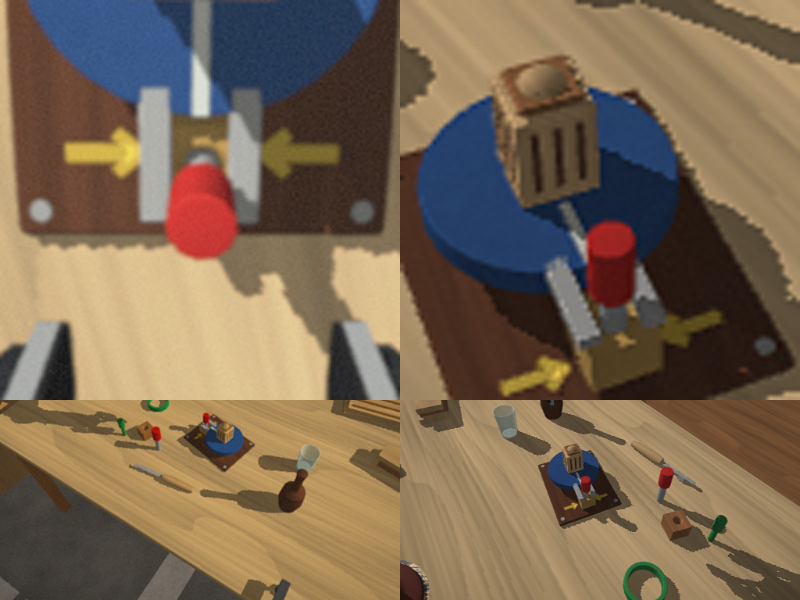

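The pin stands upright between the prongs (top-left panel, handle top at 200,230). The rest is empty and the bystanders are unmoved. Handing in.

```bash
python3 - <<'E'
from h import *
from station import ticket
print(tri([ray('scene',(263.7,150.5)),ray('side',(236.2,232.1))]))
print(ticket.finish_job(),arm.read_time())
E
```

```text
(array([ 0.49215915, -0.03304148,  0.08642369]), [np.float64(0.0016233593375303002), np.float64(0.0016233593375302102)])
the job is handed in; nothing more can be done
the job is handed in; nothing more can be done
```

The job is done and handed in, with the robot clock at about 21 s of the 54 s allowed. I turned the turntable about 44° clockwise by the capital. I then moved the smaller red pin from its rest into the brass socket between the prongs, let go and backed the arm away.

- **Fork:** after the turn, the gap was centred to about 0.7 mm (0.5°) on the stand's midline, seen from the wrist camera. I did not re-measure it after the insertion, but the last picture shows no visible shift.
- **Pin:** it went in with under 3 N, and met about 6 N from the floor at the same tool height as when I gripped it in the rest. The last pictures show it upright between the prongs.
- **Bystanders:** the tumbler, mallet, tape and gouge, and the other two pins, look unmoved in the final scene and side views.
- **Disagreements:** the cameras differed by 3–4 mm on the socket's position along the radius, so I aimed about 3 mm farther in than my first estimate. The last two-camera fix put the handle's centre at 86 mm where 81 mm was expected. The two sight lines missed each other by about 3 mm, and the same fix read about 3 mm high while the pin was still in its rest. I therefore trusted the tool height and contact force.

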